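# Clear and open the touch-latch marble cupboard

## Task

The little marble cupboard has a green door with no handle, held by a push catch. Using only the fingertips or the outside of the fingers, first slide the aluminium cup of marbles along the shelf, upright and never lifted, until it is well clear of the door's swing; then press the door in at its brass finger plate so that the catch lets go and the door springs ajar, and swing it wide open, about square to the cupboard. Do not let the door knock the cup, and leave the bowl, die, bucket, jar and tray where they stand.

Things in the scene. Friction and masses are not known exactly. Their poses are not given: they have to be found in the camera images.
- cupboard: Dark oak cupboard, fixed. 200 mm deep (its x), 240 wide (its y), 200 high; origin at the centre of its underside, on the work surface. Its front looks along its own -x, carcass front at x = -100 mm. The green door overlays the front: shut, its outer face is at x = -122 mm, its back at x = -106 mm, hinge at the +y side, free edge at y = -116 mm.
- door (a joint): Angle of the green door, rad: 0 shut, grows as it opens outwards, 1.57 square to the front, stop at 1.75; wide open is over 1.3. The catch holds it until it is pressed in against about 5 N past -0.012 (3 mm at the free edge; hard stop -0.024). As the finger backs away, a spring pushes it ajar to about 0.25 (gap 55 mm at the edge); then it swings with slight friction and stays where left.
- door_hinge (a point): Point on the upright hinge line at the door's top edge, 198 mm above the work surface. The door is 16 mm thick, 232 mm wide, 184 mm high; its back face lies 2 mm outside the hinge line; its outer corner sweeps a circle of 234 mm radius. The gap behind the ajar door is empty down to 70 mm above the work surface (the catch sits lower).
- door_plate (a point): Centre of the brass finger plate (30 by 60 mm) on the outer face of the door, 20 mm from the free edge, 158 mm above the work surface, 40 mm below the top of the door; it moves with the door. The place to press.
- cup: Aluminium cup filled with clay marbles (the marbles stay in it), loose, 72 mm across the rim, 58 mm across the foot, 70 mm high, 0.15 to 0.3 kg; origin at the centre of its underside. It stands in front of the door, in the way of its swing. It is clear of the swing when its centre is more than 270 mm (level) from the hinge line.
- bowl: Celadon green bowl, 94 mm across, 42 mm high, standing towards the back on top of the cupboard; origin at the centre of its underside. Leave alone.
- die: Bone die, 22 mm cube; origin at the centre of its underside. Leave alone.
- bucket: Tin bucket of clay marbles, 116 mm across, 112 mm high; origin at the centre of its underside. Leave alone.
- jar: Blue stoneware glaze jar with cork, 68 mm across, 86 mm high; origin at the centre of its underside. Leave alone.
- tray: Pale wooden sorting tray of marbles, 220 by 150 mm, 26 mm high; origin at the centre of its underside. Leave alone.
Not all that is in view belongs to the job. What is shaped like the cup but red is not meant.

How it is judged:
On the way, in this order (a step that is already met when the one before it is completed fails the run):
1. the cup stands upright and clear of the door's swing while the door is still shut (horizontal distance between cup and door_hinge above 0.27 m and angle between cup's own z axis and vertical below 0.1 rad and linear speed of cup below 0.03 m/s and value of joint door below 0.06 rad), for 0.2 s.
2. the catch has let go and the door stands ajar (value of joint door above 0.12 rad), for 0.1 s.
At the end, for the whole second after the job is handed in: The door stands open by more than 1.3 rad (75 degrees) and at rest; the cup stands still and upright (within 0.1 rad) on the work surface with its centre more than 270 mm from the hinge line (value of joint door above 1.3 rad and velocity of joint door between -0.1 and 0.1 rad/s and horizontal distance between cup and door_hinge above 0.27 m and angle between cup's own z axis and vertical below 0.1 rad and height (world z) of cup below 0.01 m and linear speed of cup below 0.02 m/s); the robot touches nothing.
It fails at once if the cup is lifted more than 10 mm (height (world z) of cup above 0.01 m).
It fails at once if the cup is tipped by more than 0.35 rad (angle between cup's own z axis and vertical above 0.35 rad).
It fails at once if the door or cupboard knocks against the cup (contact force between cupboard and cup above 1 N).
It fails at once if the bowl, die, bucket, jar or tray is moved more than 20 mm (distance of any of bowl, die, bucket, jar, tray from where it was at the start of the episode above 0.02 m).
It also fails if it takes over 64 s, if anything falls off the work surface, if the arm or the gripper's body presses on something with over 40 N, if the wrist force passes 120 N, or if a joint passes its speed limit or range.

## Robot

A 6-joint arm with a two-finger parallel gripper is mounted at the origin on the work surface. World frame = base frame: x ahead of the robot, y to its left, z up, the work surface at z = 0. Lengths are in m, angles in rad, forces in N, time in s.
With the tool pointing down it reaches from about 0.375 to 0.925 m from the base axis. Payload 5.7 kg.
Tool frame: the origin (TCP) lies on the centre line of the jaws, within the pads' length; the fingertips stand 14 mm ahead of it and the grasp point (between the pads) lies 5 mm behind it; z points along the fingers, y is the line along which they close (so a half turn about z gives the same grasp; the last joint's range is limited). The gripper opens to 85 mm and grips with 20 to 120 N. Pads are 22 mm wide; open, the fingers measure 114 mm over their backs; the gripper's body (76 mm by 85 mm) begins 54 mm behind the grasp point. The pads swing forward as they close: fully open they stand 13 mm farther back than shut.
Start: joints at [0.986, 0.359, 1.51, -0, 1.272, -0.115], TCP at [0.272, 0.535, 0.245] pointing down, gripper open.
Joint ranges: [-2.97, 2.97], [-1.01, 2.36], [0.21, 2.38], [-0.96, 4.11], [0.2, 2.71], [-2.98, 2.98]. Speed limits (rad/s): [2.39, 2.39, 3.14, 3.14, 3.14, 3.14].

## Interface

Orientations are given as a rotation vector (axis times angle).
In Python, from rig import sense, snapshot, camera_model, job_done gives the robot as it stands.
- The arm moves only by the tool jog_arm, never from a script. Its argument "targets" is text: rows parted by semicolons, each of 5 numbers parted by spaces: the closure in counts, from 0 (fully open) to 255 (shut), then the shift along the world's x, y, z in mm, then the turn about the world's z in degrees. A call has 1 to 12 rows; each row shifts and turns the commanded pose from where the row before left it; what a row does not reach is not made up. A row lasts 1/10 s, in which the tool goes at most 50 mm and 8.59 degrees, less where a joint would pass 70% of its speed; a pose out of reach is approached as far as the arm can. A call is refused whole if a number of a shift passes 50 or a number of a turn 8.59, either way. A call with a gripper value outside its range is refused whole. The fingers move at their own pace and stop on an object; "force" is the grip in N (left out, the last holds). Time passes only in rows, so rows that do not move let the fingers close. It gives the time, the measured TCP pose, the force, the opening and the grip force at its end, in the units of the state.
- sense(): the state, without advancing time (a new reading comes with each control period).
- snapshot(name): name is "scene" or "top" or "wrist"; returns the picture (480x640x3 uint8, blue, green, red); there is no depth.
- camera_model(name): a dict with "vfov" (degrees; the focal length in pixels is half the picture's height over the tangent of half this angle, whatever the lens; pixels are square), "cx", "cy" (the principal point, pixels), "rvec" (rotation vector, rad) and "tvec" (3), from world to camera coordinates, as OpenCV has them; the wrist camera has in their place "T_tool_cam" (4x4, takes a point from camera to tool coordinates, whose origin is the TCP and whose axes are the flange's). Camera axes: x right, y down, z forward; pixel columns grow to the right and rows downward; lengths in m; the calibration is good to about 2 mm. The wrist camera is an equidistant fisheye: a pixel r from the principal point sees the ray r / f radians off the axis. A picture is of the moment at which its call begins: read the wrist's pose just before it. camera_model takes no time and is no camera call.
- job_done(): hands the job in; it is judged then, once.
The state is a dict: "time": time; "joint_pos": joint angles; "qvel": joint speeds; "tau": joint torques, N m; "ee_pos": TCP position; "eef_rot": TCP orientation; "contact_force": force on the tool from outside, world axes, zero at the start; "ft_torque": the same for the moment, N m; "opening": finger opening in m; "grip_force": force on a finger pad.
Only numpy, scipy, OpenCV 4.12 (cv2) and the standard library are available. Lean on these libraries where they do the work, as an engineer would, in place of code of your own. Each camera call takes 0.05 s, during which the arm holds its last target. There are 200 camera calls.

## Working session

There is one attempt and no reset: what is moved stays moved. The work goes in short steps, Python scripts to look and compute and a tool call to move; the robot and the scene stay as the last step left them, time stands still between calls to the robot, and variables do not carry over. Pictures are saved under pics/ and viewed, at most 12 in all, crops included, and the job is handed in when it is done.

Besides the shell and the picture viewer there is one more tool, called after ">>>" as name(argument=value, ...) on one line, values as JSON. jog_arm: Moves the arm, as the interface text tells. Its arguments: {"type":"object","properties":{"targets":{"type":"string"},"force":{"type":"number"}},"required":["targets"]}

```bash
mkdir -p pics
python3 - <<'E'
from rig import *
import cv2
for n in("scene","top"):
    cv2.imwrite(f"pics/{n}0.png",snapshot(n)); print(n,camera_model(n))
s=sense();print(s["time"],s["ee_pos"],s["eef_rot"],s["opening"])
E
```

```text
scene {'vfov': 44.44286184401544, 'cx': 327.81900516001593, 'cy': 235.54039921622277, 'rvec': array([ 1.16653411,  2.18234858, -1.09073215]), 'tvec': array([ 0.19532255, -0.20024661,  1.7290744 ])}
top {'vfov': 46.16336459636246, 'cx': 312.4826703131776, 'cy': 237.65880268787393, 'rvec': array([ 2.14423763, -2.14282771,  0.13402384]), 'tvec': array([0.11113461, 0.51810878, 1.30486122])}
0.1 [0.27130479 0.53448092 0.24453886] [-7.31103667e-01 -3.05471229e+00  2.52292151e-03] 0.08547151219455253
```

View pics/scene0.png

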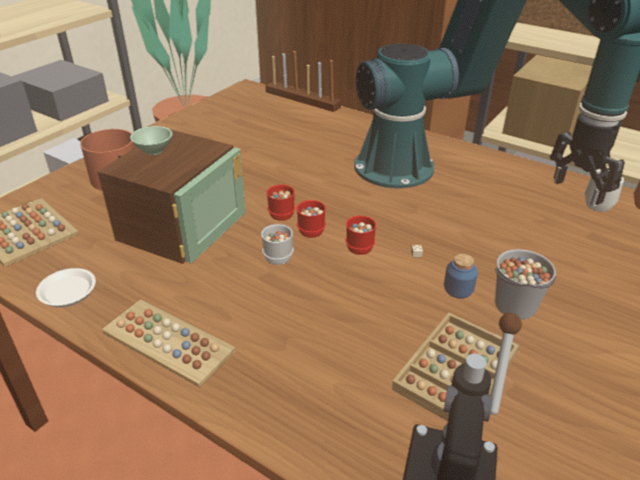

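View pics/top0.png

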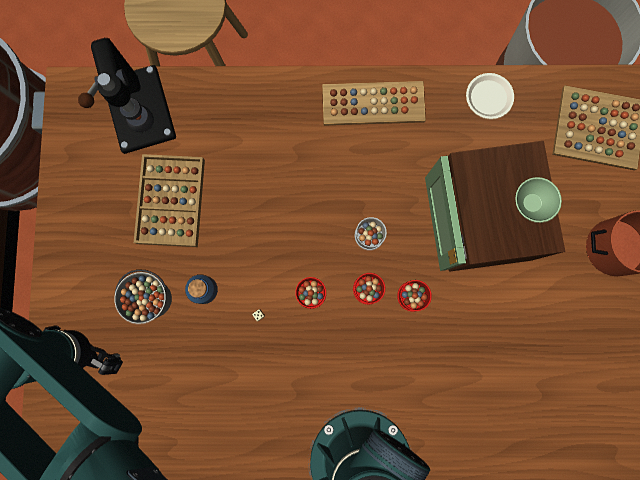

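The scene shows the cupboard with its door facing world +y. The free edge and brass plate are on the robot side, at top (455,257), and the hinge is at the far end. Cup candidates in the top view are red at (311,292), (369,288) and (415,295), and silver at (370,233). The silver one is the aluminium cup. I'll confirm that in a crop.

Run:
```python
import cv2,numpy as np
t=cv2.imread("pics/top0.png");s=cv2.imread("pics/scene0.png")
a=cv2.resize(t[135:285,340:480],None,fx=4,fy=4,interpolation=cv2.INTER_CUBIC)
cv2.imwrite("pics/topc.png",a)
cv2.imwrite("pics/scec.png",cv2.resize(s[130:270,100:300],None,fx=4,fy=4,interpolation=cv2.INTER_CUBIC))
```

```text
(no output)
```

View pics/topc.png

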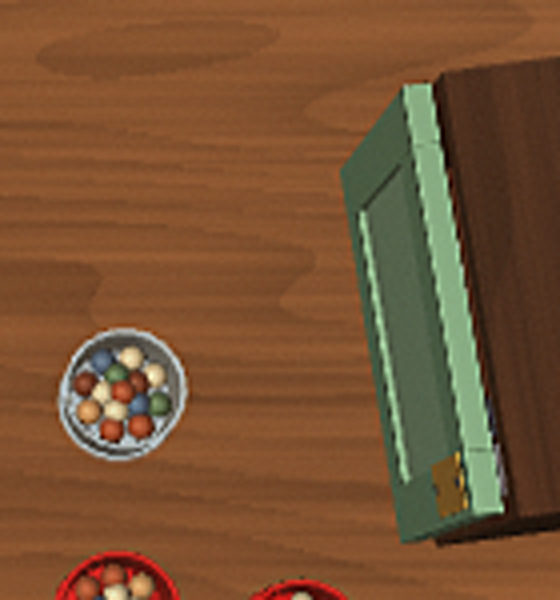

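View pics/scec.png

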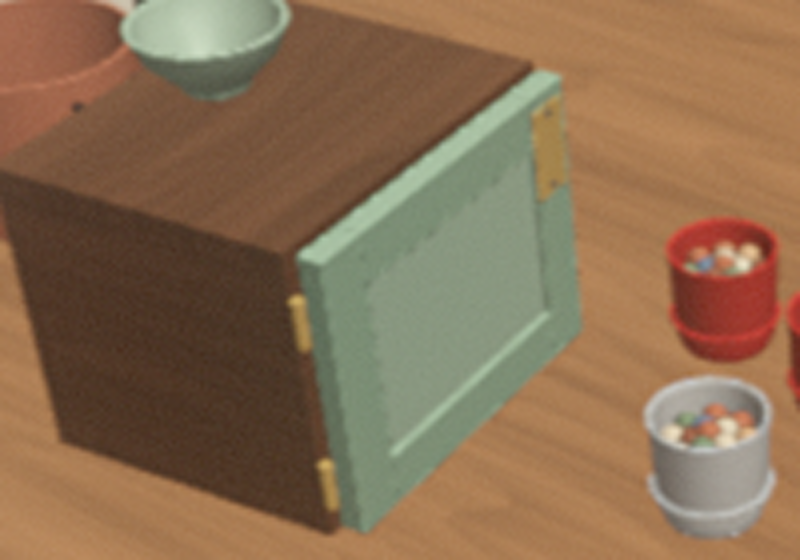

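The crops confirm the silver cup, with its rim centre at top (370.5,233.5). The door's top outer corners are at about (440.8,156.8) on the hinge side and (458.8,263.8) on the free side. The back corners are at (448,156) and (466,263).

```bash
cat > h.py <<'E'
import numpy as np,cv2
from rig import *
def px2w(name,uv,z):
    c=camera_model(name);f=240/np.tan(np.radians(c["vfov"])/2)
    R=cv2.Rodrigues(np.array(c["rvec"]))[0];t=np.array(c["tvec"])
    d=R.T@np.array([(uv[0]-c["cx"])/f,(uv[1]-c["cy"])/f,1]);o=-R.T@t
    return o+d*(z-o[2])/d[2]
E
python3 - <<'E'
from h import *
P=lambda u,z:px2w("top",u,z)
a,b,a2,b2=[P(u,.198)[:2] for u in((440.8,156.8),(458.8,263.8),(448,156),(466,263))]
print(a,b,a2,b2,np.linalg.norm(a-b))
u=(a-b)/np.linalg.norm(a-b) # own +y
n=np.array([-u[1],u[0]])  # outward (own -x)
print("u",u,"n",n,np.degrees(np.arctan2(u[1],u[0])))
mid=(a+b+a2+b2)/4
H=mid+u*116-0*u if 0 else mid+u*.116-n*.010
print("hinge",H,"plate",H-u*.212+n*.018,"free outer",H-u*.232+n*.018)
c=P((370.5,233.5),.07)[:2];print("cup",c,np.linalg.norm(c-H))
print("scene cup",px2w("scene",(100+707/4,130+410/4),.07),"scene door free outer", px2w("scene",(100+562/4,130+78/4),.198),"hinge outer",px2w("scene",(100+313/4,130+262/4),.198))
for q in((311,292),(369,288),(415,295)):print("red",P(q,.07)[:2])
for n_,q,z in(("die",(258,315),.02),("jar",(201,289),.09),("tray lo",(200,245),.026)):print(n_,P(q,z)[:2])
E
```

```text
[ 0.66928496 -0.16360756] [ 0.44080805 -0.19400092] [ 0.6710047  -0.17894024] [ 0.44247623 -0.20892643] 0.23048959951752773
u [0.99126777 0.13186439] n [-0.13186439  0.99126777] 7.577341448527424
hinge [ 0.67219919 -0.1809852 ] plate [ 0.45967686 -0.19109763] free outer [ 0.43985151 -0.19373492]
cup [ 0.52310077 -0.02365137] 0.21675855971910368
scene cup [ 0.52548314 -0.02798631  0.07      ] scene door free outer [ 0.44461432 -0.19137085  0.198     ] hinge outer [ 0.6729631  -0.16763354  0.198     ]
red [0.38767    0.11422224]
red [ 0.39693349 -0.01863013]
red [ 0.38108524 -0.12337792]
die [0.33534919 0.24052259]
jar [0.39333982 0.36294416]
tray lo [0.50177552 0.3819291 ]
```

>>> jog_arm(targets="255 18 -45 0 2.5;255 18 -45 0 2.5;255 18 -45 0 2.5;255 18 -45 0 2.5;255 18 -45 0 2.5;255 18 -45 0 2.5;255 18 -45 0 2.5;255 18 -45 0 2.5;255 18 -45 0 2.5;255 18 -45 0 2.5;255 18 -45 0 2;255 18 -45 0 0", force=40)

```text
time: 1.3
ee_pos: [0.4877, -0.007, 0.2451]
eef_rot: [0.003, -3.141, -0.0]
contact_force: [1.7, 0.3, -0.2]
opening: -0.0
grip_force: 0.0
```

>>> jog_arm(targets="255 18 -45 0 0;255 18 -45 0 0;255 0 0 0 0;255 0 0 0 0")

```text
time: 1.7
ee_pos: [0.5234, -0.0959, 0.2446]
eef_rot: [-0.002, -3.14, -0.001]
contact_force: [0.3, 0.3, 0.4]
opening: 0.0002
grip_force: 0.0
```

>>> jog_arm(targets="255 0 -6 -40 0;255 0 0 -45 0;255 0 0 -45 0;255 0 0 -40 0;255 0 0 -25 0;255 0 0 -15 0;255 0 0 0 0;255 0 0 0 0")

```text
time: 2.5
ee_pos: [0.5232, -0.0998, 0.0355]
eef_rot: [0.004, -3.141, -0.001]
contact_force: [1.3, -1.3, -0.1]
opening: -0.0002
grip_force: 0.0
```

Run:
```python
from h import *
a=snapshot("scene")[130:280,150:350]
cv2.imwrite("pics/s1.png",cv2.resize(a,None,fx=3,fy=3))
```

```text
(no output)
```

View pics/s1.png

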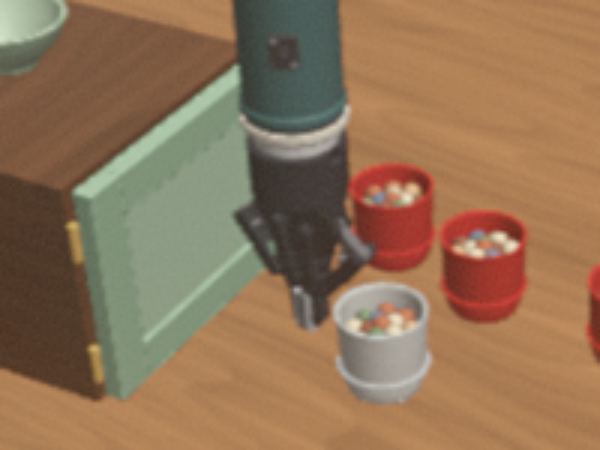

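The fingers stand beside the cup, between it and the door. The knuckles jut towards the rim, so I'll turn the gripper 90° and push with the flat side.

>>> jog_arm(targets="255 0 0 25 0;255 0 0 0 -8.5;255 0 0 0 -8.5;255 0 0 0 -8.5;255 0 0 0 -8.5;255 0 0 0 -8.5;255 0 0 0 -8.5;255 0 0 0 -8.5;255 0 0 0 -8.5;255 0 0 0 -8.5;255 0 0 0 -8.5;255 0 0 -12 -5")

```text
time: 3.75
ee_pos: [0.5257, -0.1014, 0.051]
eef_rot: [2.222, 2.214, 0.004]
contact_force: [0.1, -0.2, -0.4]
opening: 0.0001
grip_force: 0.0
```

>>> jog_arm(targets="255 0 0 -17 0;255 0 10 0 0;255 0 5 0 0;255 0 5 0 0;255 0 5 0 0;255 0 5 0 0;255 0 5 0 0;255 0 5 0 0;255 0 5 0 0;255 0 5 0 0")

```text
time: 4.75
ee_pos: [0.5237, -0.0507, 0.0313]
eef_rot: [2.22, 2.223, -0.0]
contact_force: [-0.5, -1.5, 1.3]
opening: 0.0
grip_force: 0.1
```

Run:
```python
from h import *
s=sense();print(s["joint_pos"])
a=snapshot("scene")[130:280,150:350]
cv2.imwrite("pics/s2.png",cv2.resize(a,None,fx=3,fy=3))
```

```text
[-2.27829140e-01  5.46290692e-01  1.86889242e+00 -1.19994310e-04
  7.26360519e-01 -2.29142441e-01]
```

View pics/s2.png

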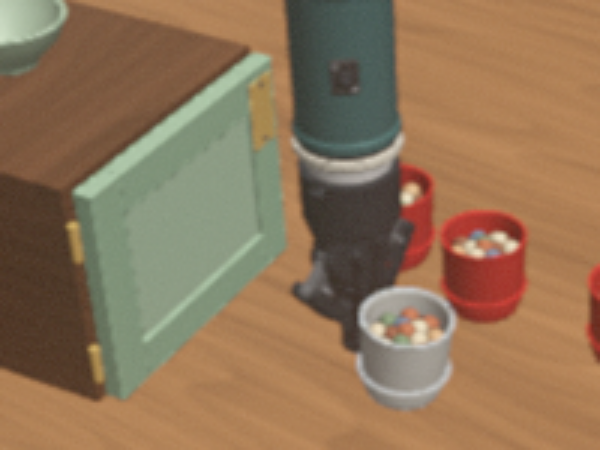

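The cup is sliding upright. I'll keep pushing.

>>> jog_arm(targets="255 0 7 0 0;255 0 8 0 0;255 0 8 0 0;255 0 8 0 0;255 0 8 0 0;255 0 8 0 0;255 0 8 0 0;255 0 7 0 0;255 0 6 0 0;255 0 4 0 0;255 0 2 0 0;255 0 0 0 0")

```text
time: 6.0
ee_pos: [0.5235, 0.0232, 0.0312]
eef_rot: [-2.219, -2.223, 0.0]
contact_force: [0.1, 0.4, 0.2]
opening: 0.0001
grip_force: 0.0
```

Run:
```python
from h import *
a=snapshot("scene")[130:290,200:400]
cv2.imwrite("pics/s3.png",cv2.resize(a,None,fx=3,fy=3))
```

```text
(no output)
```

View pics/s3.png

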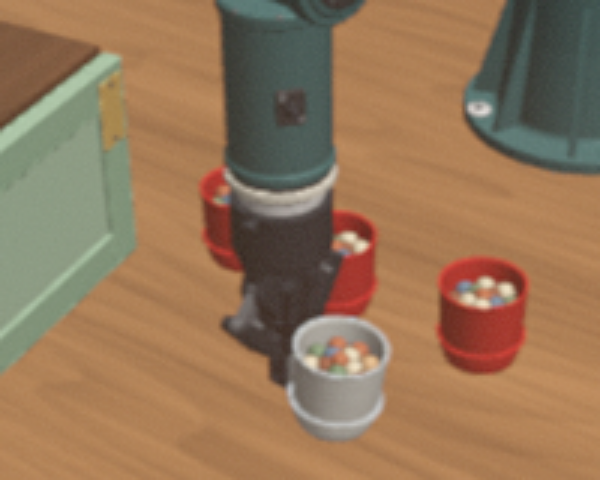

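>>> jog_arm(targets="255 0 6 0 0;255 0 8 0 0;255 0 8 0 0;255 0 8 0 0;255 0 8 0 0;255 0 6 0 0;255 0 4 0 0;255 0 2 0 0;255 0 0 0 0;255 0 -10 0 0;255 0 -15 0 0;255 0 0 0 0")

```text
time: 7.25
ee_pos: [0.5237, 0.0459, 0.0312]
eef_rot: [2.222, 2.221, -0.0]
contact_force: [-0.9, 1.1, -0.7]
opening: -0.0002
grip_force: 0.0
```

>>> jog_arm(targets="255 0 -10 40 3.5;255 -10 -20 45 4;255 -15 -40 45 0;255 -20 -40 0 0;255 -20 -40 0 0;255 0 -10 0 0;255 0 0 0 0;255 0 0 0 0")

```text
time: 8.05
ee_pos: [0.4619, -0.1039, 0.1522]
eef_rot: [-2.071, -2.362, -0.001]
contact_force: [0.7, 0.7, 0.3]
opening: -0.0
grip_force: 0.0
```

Run:
```python
from h import *
a=snapshot("scene")[110:290,130:370]
cv2.imwrite("pics/s4.png",cv2.resize(a,None,fx=3.3,fy=3.3))
print(sense()["ee_pos"],sense()["time"])
```

```text
[ 0.46194111 -0.10346359  0.15215142] 8.1
```

View pics/s4.png

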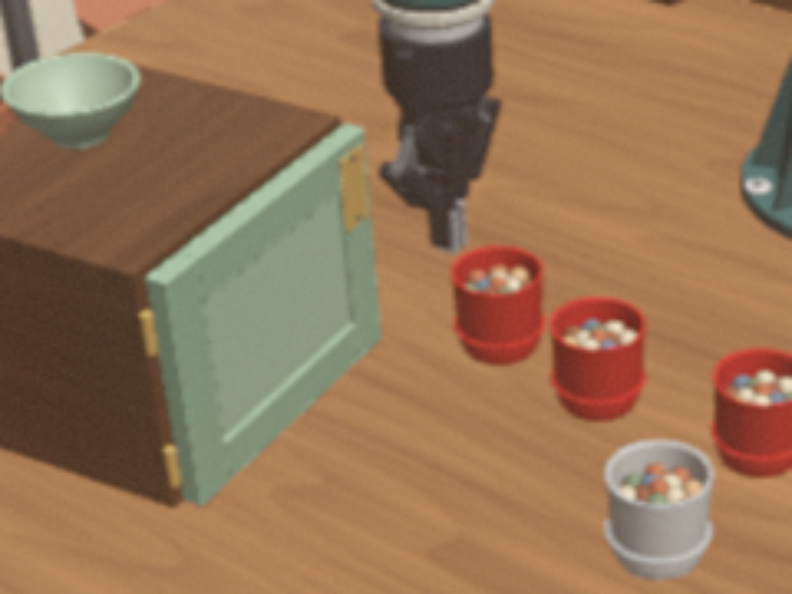

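The cup stands upright and well clear at pixel (660,478) of the crop, about (0.524, 0.12). Now I'll press the plate.

>>> jog_arm(targets="255 -3 -20 14 0;255 0 -25 0 0;255 0 -12 0 0;255 0 -5 0 0;255 0 -3 0 0;255 0 -3 0 0;255 0 0 0 0")

```text
time: 8.8
ee_pos: [0.4585, -0.1717, 0.1661]
eef_rot: [-2.069, -2.363, 0.0]
contact_force: [0.2, 0.2, -0.6]
opening: 0.0001
grip_force: 0.0
```

>>> jog_arm(targets="255 0 -3 0 0;255 0 -3 0 0;255 0 0 0 0")

```text
time: 9.1
ee_pos: [0.4585, -0.1777, 0.1662]
eef_rot: [-2.069, -2.362, -0.001]
contact_force: [0.7, 3.8, 1.3]
opening: -0.0001
grip_force: 0.0
```

Contact. I'll press further.

>>> jog_arm(targets="255 0 -2 0 0;255 0 -2 0 0;255 0 0 0 0")

```text
time: 9.4
ee_pos: [0.4586, -0.1813, 0.1662]
eef_rot: [-2.069, -2.362, -0.002]
contact_force: [1.9, 5.6, 0.0]
opening: -0.0
grip_force: 0.0
```

>>> jog_arm(targets="255 0 -1 0 0;255 0 0 0 0")

```text
time: 9.6
ee_pos: [0.4587, -0.1821, 0.1662]
eef_rot: [-2.069, -2.362, -0.002]
contact_force: [0.7, 4.7, 1.5]
opening: 0.0001
grip_force: 0.0
```

>>> jog_arm(targets="255 0 5 0 0;255 0 10 0 0;255 0 15 0 0;255 0 20 0 0;255 0 25 0 0;255 0 25 0 0;255 0 0 0 0;255 0 0 0 0")

```text
time: 10.4
ee_pos: [0.4587, -0.0825, 0.1665]
eef_rot: [2.067, 2.365, -0.0]
contact_force: [-0.1, -0.3, 0.4]
opening: -0.0001
grip_force: 0.0
```

Run:
```python
from h import *
a=snapshot("top")[135:285,340:490]
cv2.imwrite("pics/t5.png",cv2.resize(a,None,fx=4,fy=4,interpolation=cv2.INTER_CUBIC))
```

```text
(no output)
```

View pics/t5.png

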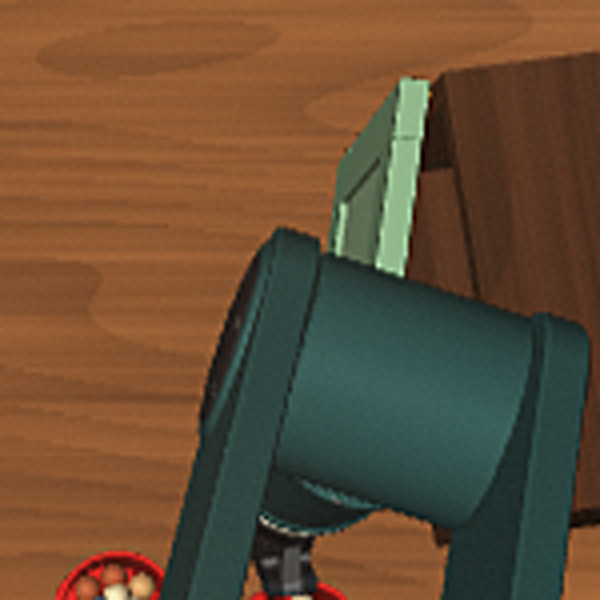

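The door is ajar by about 0.28 rad, with its free end near y≈-0.14 and the gap behind it open. I'll work out the insertion and the sweep arc.

Run:
```python
from h import *
H=np.array([.672,-.181])
T=lambda d:(lambda p:H+.203*np.array([np.cos(p),np.sin(p)])-.009*np.array([np.sin(p),-np.cos(p)]))(np.radians(187.6-d))
ds=[16,20,24,28,32,36,40,44,48,52,56,60,64,68,72,76,80,83,85,87]
print(T(16),T(87));p=T(16)
for d in ds[1:]:
    q=T(d);e=np.round((q-p)*1000);print(d,e);p=p+e/1000
```

```text
[ 0.46986297 -0.1602486 ] [0.62581146 0.01688031]
20 [ 2. 14.]
24 [ 3. 14.]
28 [ 4. 14.]
32 [ 5. 13.]
36 [ 5. 13.]
40 [ 7. 12.]
44 [ 7. 12.]
48 [ 9. 12.]
52 [ 9. 11.]
56 [10. 10.]
60 [10. 10.]
64 [11.  8.]
68 [12.  8.]
72 [12.  7.]
76 [13.  7.]
80 [13.  5.]
83 [10.  3.]
85 [7. 2.]
87 [7. 2.]
```

>>> jog_arm(targets="255 -35 0 6 0;255 -40 0 0 0;255 0 -35 0 0;255 0 -40 0 0;255 0 -23 0 0;255 0 0 0 0;255 0 0 0 0")

```text
time: 11.15
ee_pos: [0.3833, -0.1819, 0.1723]
eef_rot: [-2.072, -2.361, 0.0]
contact_force: [-0.2, 0.6, -0.0]
opening: -0.0002
grip_force: 0.0
```

>>> jog_arm(targets="255 20 0 0 0;255 20 0 0 0;255 20 0 0 0;255 15 0 0 0;255 10 0 0 0;255 0 0 0 0;255 0 0 0 0")

```text
time: 11.85
ee_pos: [0.4678, -0.1806, 0.172]
eef_rot: [-2.068, -2.363, 0.001]
contact_force: [-0.4, -0.4, -0.5]
opening: -0.0001
grip_force: 0.0
```

Run:
```python
from h import *
a=snapshot("scene")[100:260,100:300]
cv2.imwrite("pics/s6.png",cv2.resize(a,None,fx=3.5,fy=3.5))
```

```text
(no output)
```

View pics/s6.png

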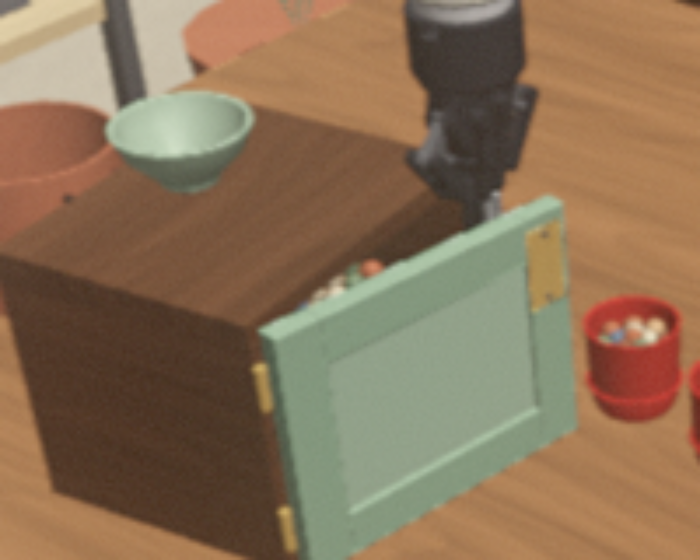

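The fingers are in the gap behind the door, near (485,210) in the crop. Now I'll swing the door open.

>>> jog_arm(targets="255 0 10 0 -8;255 2 10 0 -8;255 2 14 0 -4;255 3 14 0 -4;255 4 14 0 -4;255 5 13 0 -4;255 5 13 0 -4;255 7 12 0 -4;255 7 12 0 -4;255 9 12 0 -4")

```text
time: 12.9
ee_pos: [0.5114, -0.0568, 0.1722]
eef_rot: [-2.854, -1.312, 0.002]
contact_force: [0.1, -0.3, -0.6]
opening: -0.0001
grip_force: 0.0
```

>>> jog_arm(targets="255 9 11 0 -4;255 10 10 0 -4;255 10 10 0 -4;255 11 8 0 -4;255 12 8 0 -4;255 12 7 0 -4;255 13 7 0 -4;255 12 5 0 -4;255 9 3 0 -3;255 6 2 0 -2;255 4 1 0 -2;255 0 0 0 0")

```text
time: 14.1
ee_pos: [0.6202, 0.0146, 0.1722]
eef_rot: [-3.128, -0.289, 0.001]
contact_force: [-0.5, -0.7, -0.2]
opening: -0.0005
grip_force: 0.0
```

Run:
```python
from h import *
a=snapshot("scene")[90:290,130:390]
cv2.imwrite("pics/s7.png",cv2.resize(a,None,fx=3,fy=3))
```

```text
(no output)
```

View pics/s7.png

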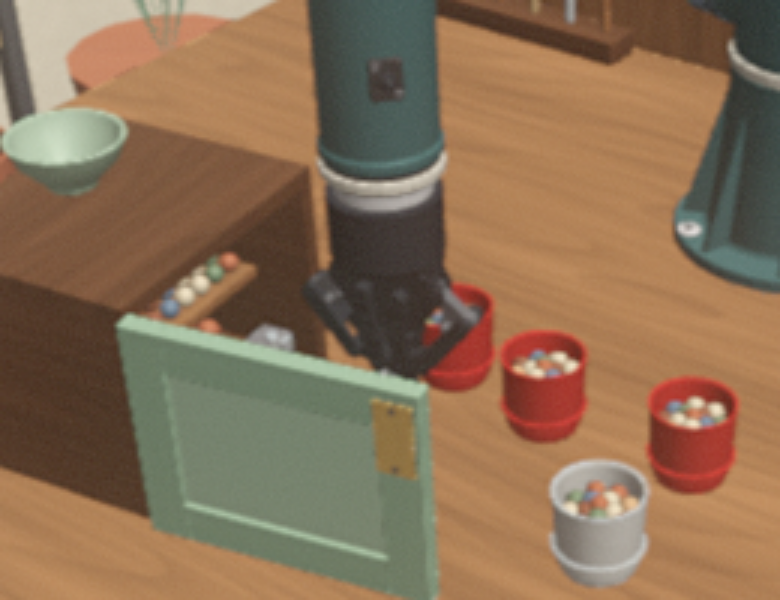

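The door is about square and the cup is upright and clear of it. I'll back off.

>>> jog_arm(targets="255 -10 -1 0 0;255 -20 -3 0 0;255 -30 -3 10 0;255 -30 0 30 0;255 -20 0 40 0;255 0 0 0 0;255 0 0 0 0;255 0 0 0 0;255 0 0 0 0")

```text
time: 15.05
ee_pos: [0.51, 0.0078, 0.251]
eef_rot: [-3.128, -0.29, 0.004]
contact_force: [0.5, 0.5, 0.4]
opening: 0.0001
grip_force: 0.0
```

Run:
```python
from h import *
a=snapshot("scene")[90:290,130:390]
cv2.imwrite("pics/s8.png",cv2.resize(a,None,fx=3,fy=3))
W=lambda u,z:px2w("scene",(130+u[0]/3,90+u[1]/3),z)[:2]
A=W((121,327),.198);B=W((427,391),.198) # previous picture, outer/top corners
d=B-A;print("door angle",np.radians(187.6)-np.arctan2(d[1],d[0]),np.linalg.norm(d))
c=W((600,487),.07);print("cup",c,np.linalg.norm(c-[.672,-.181]))
```

```text
door angle 1.4472983723713102 0.22958314832281193
cup [0.51829089 0.11322322] 0.3319545079155797
```

View pics/s8.png

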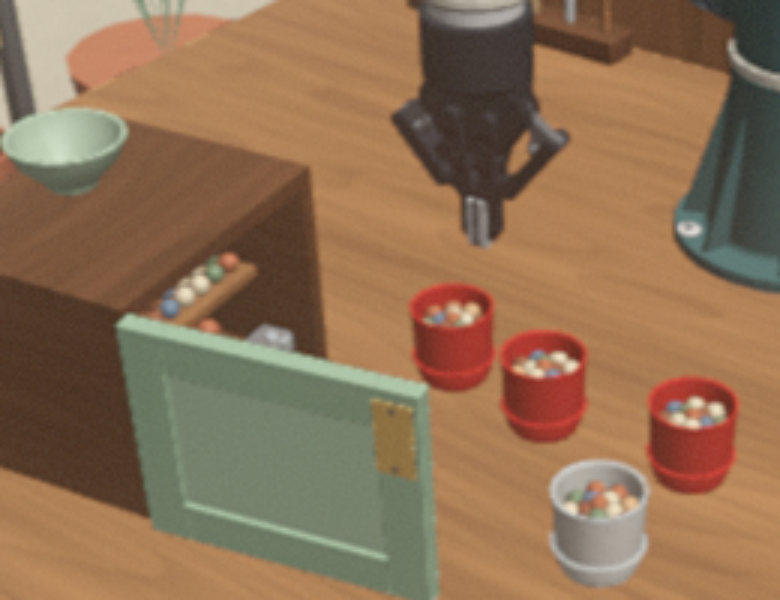

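The door is at rest at about 1.45 rad, the cup is 0.33 m from the hinge, and the arm is clear of everything.

```bash
python3 -c "
from rig import *
print(job_done())"
```

```text
the job is handed in; nothing more can be done
None
```

I handed the job in at about 15 s: the cup was slid upright to about 0.33 m from the hinge, and the door was pressed at its plate, sprang ajar and now stands open at about 1.45 rad; distances and angle are measured from the images, and no verdict came back.

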